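Find the loaded wheel's heavy side and hold it down

TASK

On the demonstration stand, pull the yellow lock knob out until it clicks so that the green wheel is free, and leave it out. Then turn the wheel round by its red crank handle to feel where the weight hidden inside it lies, bring that heavy side straight down, and finish with the crank handle still gripped, kept steady like that so the teacher can mark the light side on top. Do not disturb the other things on the bench.

Things in the scene. Friction and masses are not known exactly. Their poses are not given: they have to be found in the camera images.
- stand: Grey-blue stand screwed to the bench. Origin: on the bench below the middle of the wheel; x horizontal in the wheel's plane, y along the axle towards the blue upright and yellow knob, z up. Base 200 mm along x, y -60 to +90 mm, 12 mm thick. Upright 62 mm wide, y +45 to +59 mm, 156 mm tall; its boss (axle height) and brass sleeve (70 mm high) end at y +71 and +85 mm.
- axle (a point): Centre of the wheel, 130 mm above the bench; axes of the stand (y along the axle). The greased bearing is stiff: about 0.42 N m, some 7.6 N at the crank handle. So the unlocked wheel stays where it is left, whatever side is heavy, and does not roll down by itself. Locked, a brake pad adds about 1 N m.
- wheel (a joint): Angle of the green wheel, any number of turns; 0 = its red crank handle straight above the axle, positive turns the top towards the stand's +x. 180 mm diameter (top 220 mm above the bench), 24 mm thick (12 mm either side of the stand's origin along y). Twelve even white marks on rim and faces mean nothing.
- crank (a point): Middle of the wheel's red crank handle, a round sleeve of 22 mm diameter, 50 mm long along the stand's y, 55 mm from the axle and 72 mm from the middle of the wheel on its -y side (far from the yellow knob). The sleeve spins freely on its 10 mm pin (pin end 3 mm proud), so a hand pinching it from above across the stand's x can carry it round the full circle without turning.
- rim_top (a point): Top of the wheel's rim, fixed to the stand. Sealed in the wheel, unseen, is a slug of about 0.6 kg, centred 55 mm from the axle, on a new side each time whatever the handle's place (not near the bottom at first); it does not shift. Beside the friction it adds up to 0.29 to 0.37 N m: most against the hand as the heavy side goes up, most in its favour as it comes down, none when it is straight up or down.
- lock (a joint): Travel of the yellow lock knob (m): 0 = home (wheel locked), 0.020 = out at the click (wheel free; rests at about 0.019), end stop 0.023. Slides horizontally along the stand's +y. Pulling takes up to about 17 N in the first third of the travel; past half way it springs over to the click and stays.
- knob (a point): Middle of the yellow knob's round grip: 28 mm diameter, 26 mm long along the stand's y, then a flange of 36 mm diameter, 5 mm thick at its outer end (+y). Home, it is 70 mm above the bench and 118 mm along the stand's +y from the middle of the wheel; moves with the knob. Can be pinched from above across the stand's x.
- reagent: Amber glass reagent bottle with a white cap, 68 mm across, 170 mm tall; loose, to be left alone. Origin at the middle of its foot.
- jar: White plastic jar with a black lid, 72 mm across, 100 mm tall; loose, to be left alone. Origin at the middle of its foot.
- beaker: Small clear glass beaker, 70 mm across, 90 mm tall; loose, to be left alone. Origin at the middle of its foot.
- dish: Clear shallow dish, 90 mm across, 16 mm tall, beside the wheel stand on the side away from the yellow knob; loose, to be left alone. Origin at the middle of its foot.
- slidebox: Yellow and green box for microscope slides, 30 x 78 x 28 mm, on the robot's side of the wheel stand; loose, to be left alone. Origin at the middle of its foot.
- tin: Low steel tin, 64 mm across, 40 mm tall; loose, to be left alone. Origin at the middle of its foot.
- flask: Conical glass flask, 76 mm across at the foot, 112 mm tall; loose, to be left alone. Origin at the middle of its foot.

How it is judged:
On the way, in this order (a step that is already met when the one before it is completed fails the run):
1. the lock knob is pulled out to the click (value of joint lock above 0.014 m), for 0.2 s.
2. the wheel is held by its handle with the heavy side down, lock out (x of slug_c0 in the frame of axle between -0.0206 and 0.0206 m and z of slug_c0 in the frame of axle below 0 m and contact force between the fingers and handle_c0 above 2 N and value of joint lock above 0.014 m), for 0.2 s.
At the end, for the whole second after the job is handed in: The lock knob is still out (at least 14 mm), the centre of the hidden weight lies within 22 degrees of straight below the axle, the fingers bear on the crank handle with more than 2 N and the wheel is still (under 0.1 rad/s). Here slug_c0 is the hidden weight and handle_c0 the red crank handle (all of step 2 and velocity of joint wheel between -0.1 and 0.1 rad/s); the arm keeps its last pose, push and grip.
It fails at once if a bystander on the bench is disturbed (moved more than 25 mm) (distance of any of reagent, jar, beaker, dish, slidebox, tin, flask from where it was at the start of the episode above 0.025 m).
It also fails if it takes over 67 s, if anything falls off the work surface, if the arm or the gripper's body presses on something with over 40 N, if the wrist force passes 120 N, or if a joint passes its speed limit or range.

ROBOT

A 7-joint arm with a two-finger parallel gripper is mounted at the origin on the work surface. World frame = base frame: x ahead of the robot, y to its left, z up, the work surface at z = 0. Lengths are in m, angles in rad, forces in N, time in s.
With the tool pointing down it reaches from about 0.425 to 0.925 m from the base axis. Payload 6.8 kg.
Tool frame: the origin (TCP) lies on the centre line of the jaws, within the pads' length; the fingertips stand 19 mm ahead of it and the grasp point (between the pads) is the TCP; z points along the fingers, y is the line along which they close (so a half turn about z gives the same grasp; the last joint's range is limited). The gripper opens to 85 mm and grips with 20 to 120 N. Pads are 22 mm wide; open, the fingers measure 114 mm over their backs; the gripper's body (76 mm by 85 mm) begins 54 mm behind the grasp point. The pads swing forward as they close: fully open they stand 13 mm farther back than shut.
Start: joints at [-1.23, 0.477, 0.022, 1.555, -0.011, 1.109, -0.083], TCP at [0.293, 0.608, 0.25] pointing down, gripper open.
Joint ranges: [-2.96, 2.96], [-0.34, 2.1], [-1.41, 1.46], [0.24, 2.44], [-1.37, 4.51], [0.17, 1.92], [-2.96, 2.96]. Speed limits (rad/s): [2.39, 2.39, 3.14, 3.14, 3.14, 3.14, 3.14].

INTERFACE

Orientations are given as a rotation vector (axis times angle).
In Python, from bench import r gives the robot as it stands. The module is installed in compiled form; this text tells all that it offers.
- The arm moves only by the tool arm_command, never from a script. Its argument "rows" is a list of rows, each an object of numbers: "fingers": the opening, from -1 (shut) to 1 (fully open); "x", "y", "z": the shift along the tool's x, y, z in m; "ax", "ay", "az": the turn, a rotation vector about the tool's x, y, z in degrees. In form: [{"fingers": .., "x": .., "y": .., "z": .., "ax": .., "ay": .., "az": ..}, ...]. A call has 1 to 10 rows; each row shifts and turns the commanded pose from where the row before left it, along the tool's axes as they then stand; what a row does not reach is not made up. A row lasts 1/12 s, in which the tool goes at most 41.7 mm and 7.16 degrees, less where a joint would pass 70% of its speed; a pose out of reach is approached as far as the arm can. A call is refused whole if a number of a shift passes 0.0417 or a number of a turn 7.16, either way. A call with a gripper value outside its range is refused whole. The fingers move at their own pace and stop on an object; "grip_force" is the grip in N (left out, the last holds). Time passes only in rows, so rows that do not move let the fingers close. It gives the time, the measured TCP pose, the force, the opening and the grip force at its end, in the units of the state.
- r.get_obs(): the state, without advancing time (a new reading comes with each control period).
- r.grab_frame(name): name is "scene" or "side" or "wrist"; returns a dict with "frame" (400x640x3 uint8, red, green, blue), "depth" (400x640 float32, m along the optical axis (not along the pixel's ray), 0 where there is no reading), "K" (3x3 intrinsics, pixels), "world_from_camera" (4x4, takes a point from camera to world coordinates). Camera axes: x right, y down, z forward; pixel columns grow to the right and rows downward; lengths in m; the calibration is good to about 2 mm. A picture is of the moment at which its call begins.
- r.hand_in(): hands the job in; it is judged then, once.
The state is a dict: "clock": time; "joints": joint angles; "qvel": joint speeds; "tau": joint torques, N m; "tcp_pos": TCP position; "orientation": TCP orientation; "contact_force": force on the tool from outside, world axes, zero at the start; "moment": the same for the moment, N m; "grip_width": finger opening in m; "gripper_force": force on a finger pad.
Only numpy, scipy, OpenCV 4.12 (cv2) and the standard library are available. Lean on these libraries where they do the work, as an engineer would, in place of code of your own. Each camera call takes 0.05 s, during which the arm holds its last target. There are 200 camera calls.

## Working session

There is one attempt and no reset: what is moved stays moved. The work goes in short steps, Python scripts to look and compute and a tool call to move; the robot and the scene stay as the last step left them, time stands still between calls to the robot, and variables do not carry over. Pictures are saved under pics/ and viewed, at most 10 in all, crops included, and the job is handed in when it is done.

Besides the shell and the picture viewer there is one more tool, called after "Call:" by a JSON object that holds its "name" and its "arguments", one argument or row to a line. arm_command: Moves the arm, as the interface text tells. Its arguments: {"type":"object","properties":{"rows":{"type":"array"},"grip_force":{"type":"number"}},"required":["rows"]}

```bash
mkdir -p pics
python3 - <<'E'
from bench import r
import cv2,numpy as np
o=r.get_obs()
for k,v in o.items(): print(k,np.round(v,3))
ims=[]
for n in("scene","side"):
    f=r.grab_frame(n); np.savez(f"pics/{n}0.npz",**f)
    cv2.imwrite(f"pics/{n}0.png",f["frame"][:,:,::-1])
    print(n,f["K"].round(1).tolist(),f["world_from_camera"].round(3).tolist())
E
```

```text
clock 0.0
joints [-1.23   0.478  0.022  1.556 -0.011  1.109 -0.083]
qvel [ 0.001 -0.001  0.001 -0.001 -0.    -0.002 -0.002]
tau [ 1.0000e-03 -5.9644e+01  1.6080e+00 -2.8120e+01  1.2000e-02  9.0000e-03
 -0.0000e+00]
tcp_pos [0.293 0.608 0.249]
orientation [-6.990e-01 -3.063e+00  3.000e-03]
contact_force [0.405 1.214 0.388]
moment [-0.035  0.    -0.006]
gripper_force 0.0
grip_width 0.085
scene [[460.4, 0.0, 329.0], [0.0, 460.4, 201.3], [0.0, 0.0, 1.0]] [[-0.015, 0.822, -0.57, 1.253], [1.0, 0.016, -0.003, 0.026], [0.007, -0.57, -0.822, 1.192], [0.0, 0.0, 0.0, 1.0]]
side [[394.2, 0.0, 315.1], [0.0, 394.2, 196.5], [0.0, 0.0, 1.0]] [[0.845, -0.324, 0.425, -0.009], [-0.534, -0.534, 0.655, -0.785], [0.014, -0.781, -0.625, 0.932], [0.0, 0.0, 0.0, 1.0]]
```

View pics/scene0.png

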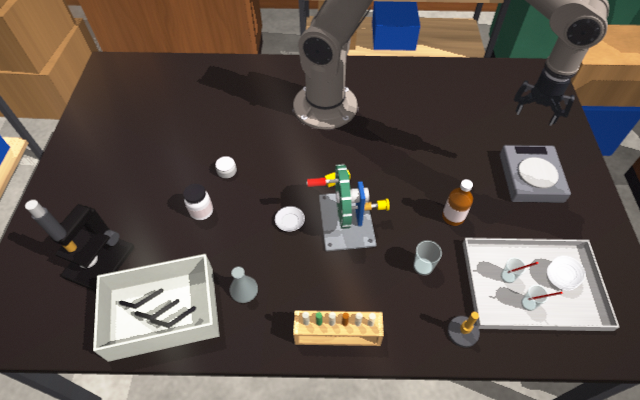

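View pics/side0.png

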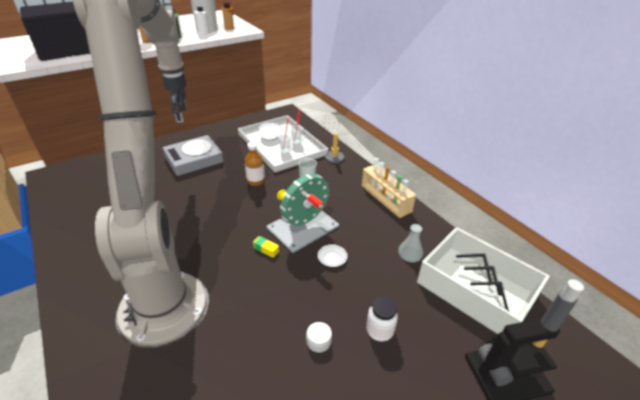

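The scene view shows the wheel at about (345,195), the red handle at (318,183), the yellow knob at (383,205), the dish at (290,219), and the slide box hidden behind the wheel. The bottle is at (458,205) and the beaker at (427,257). In the side view the handle is at (314,200), the dish at (332,256) and the slide box at (266,246).

```bash
cat > h.py <<'E'
import numpy as np,cv2
def load(n): return dict(np.load(f"pics/{n}.npz"))
def cloud(f):
    K,T=f["K"],f["world_from_camera"];v,u=np.mgrid[:400,:640];d=f["depth"]
    p=np.stack([(u-K[0,2])/K[0,0]*d,(v-K[1,2])/K[1,1]*d,d],-1)
    return p@T[:3,:3].T+T[:3,3]
def proj(f,P):
    K,T=f["K"],f["world_from_camera"];c=(np.atleast_2d(P)-T[:3,3])@T[:3,:3];q=c@K.T
    return q[:,:2]/q[:,2:]
def ray(f,u,v,z):
    K,T=f["K"],f["world_from_camera"];d=T[:3,:3]@np.array([(u-K[0,2])/K[0,0],(v-K[1,2])/K[1,1],1]);o=T[:3,3]
    return o+d*(z-o[2])/d[2]
def mask(f,c):
    h=cv2.cvtColor(f["frame"],cv2.COLOR_RGB2HSV)
    lo,hi={"red":((0,150,90),(6,255,255)),"yel":((22,150,90),(35,255,255)),"grn":((60,90,30),(90,255,255)),"base":((95,15,90),(125,110,230))}[c]
    m=cv2.inRange(h,lo,hi)
    if c=="red": m|=cv2.inRange(h,(174,150,90),(180,255,255))
    return m
E
python3 - <<'E'
from h import *
for n in("scene0","side0"):
    f=load(n);P=cloud(f)
    for c in("red","yel","grn","base"):
        k,l,s,ce=cv2.connectedComponentsWithStats(mask(f,c))
        for i in range(1,k):
            if s[i,4]<30: continue
            q=P[(l==i)&(f["depth"]>0)]
            if len(q)==0: continue
            m=np.median(q,0)
            if abs(m[0]-.65)<.25 and abs(m[1])<.3: print(n,c,s[i],ce[i].round(1),"med",m.round(3),"lo",np.percentile(q,5,0).round(3),"hi",np.percentile(q,95,0).round(3))
E
python3 -c "
import cv2
a=cv2.imread('pics/scene0.png')[130:270,250:410];b=cv2.imread('pics/side0.png')[150:290,230:390]
import numpy as np
cv2.imwrite('pics/c0.png',cv2.resize(np.hstack([a,b]),(800,350),interpolation=2))"
```

```text
scene0 red [307 177  19  10 149] [316.3 181.7] med [ 0.494 -0.015  0.189] lo [ 0.335 -0.036  0.001] hi [0.501 0.007 0.194]
scene0 yel [377 198  13  13 137] [383.3 204.3] med [0.49  0.182 0.078] lo [ 0.417  0.165 -0.001] hi [0.498 0.197 0.086]
scene0 grn [336 170  13  10  92] [342.6 174.6] med [0.489 0.057 0.217] lo [0.47  0.045 0.203] hi [0.504 0.069 0.222]
scene0 grn [336 183  14  14 157] [343.5 189. ] med [0.529 0.061 0.21 ] lo [0.461 0.044 0.13 ] hi [0.548 0.074 0.218]
scene0 grn [340 200  11  13 121] [345.7 205.8] med [0.567 0.067 0.183] lo [0.544 0.054 0.159] hi [0.579 0.077 0.195]
scene0 grn [342 217   9   7  57] [346.4 219.9] med [0.587 0.07  0.145] lo [0.582 0.06  0.132] hi [0.59  0.079 0.156]
scene0 grn [317 313   5  12  45] [319. 318.] med [0.855 0.003 0.129] lo [ 0.845 -0.002  0.098] hi [0.857 0.007 0.134]
side0 red [308 194  14  14  92] [314.4 200.4] med [ 0.485 -0.018  0.189] lo [ 0.478 -0.039  0.178] hi [0.497 0.005 0.192]
side0 yel [277 189   8  11  60] [280.4 194. ] med [0.479 0.187 0.076] lo [ 0.468  0.173 -0.002] hi [0.531 0.297 0.086]
side0 grn [299 176  29  26 287] [314.1 187. ] med [0.531 0.051 0.175] lo [0.483 0.043 0.124] hi [0.575 0.057 0.218]
side0 grn [282 185  36  40 558] [297.1 206.3] med [0.459 0.042 0.127] lo [0.419 0.036 0.068] hi [0.516 0.052 0.2  ]
```

View pics/c0.png

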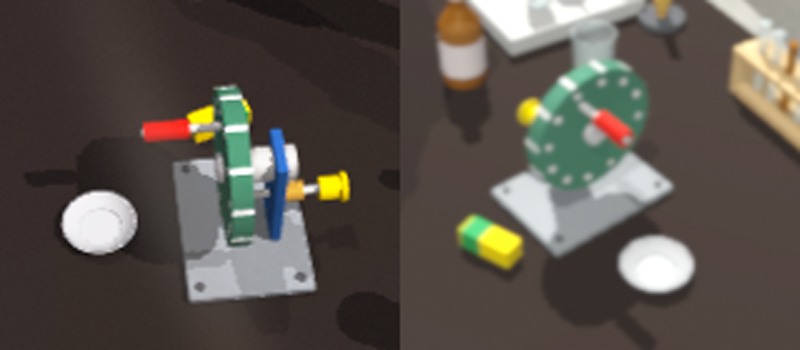

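Run:
```python
from h import *
f=load("side0");P=cloud(f);m=cv2.erode(mask(f,"grn"),np.ones((3,3)))
q=P[(m>0)&(abs(P[...,0]-.5)<.11)&(abs(P[...,1]-.05)<.04)&(P[...,2]>.03)]
A=np.c_[q[:,0],q[:,2],np.ones(len(q))]
for _ in range(5):
    w,*_=np.linalg.lstsq(A,q[:,1],rcond=None);e=q[:,1]-A@w;k=abs(e)<.004;q=q[k];A=A[k]
print("face y = a x + b z + c",w,len(q),e.std())
# full-res pts on the face plane: fit circle to outer contour of wheel
mm=mask(f,"grn");k=(mm>0)&(abs(P[...,0]-.5)<.12)&(abs(P[...,1]-.05)<.05)&(P[...,2]>.02)
res=abs(P[...,1]-(w[0]*P[...,0]+w[1]*P[...,2]+w[2]))<.004
t=P[k&res];print("face ext x",t[:,0].min(),t[:,0].max(),"z",t[:,2].min(),t[:,2].max())
(c,rad)=cv2.minEnclosingCircle(np.c_[t[:,0]*np.sqrt(1+w[0]**2),t[:,2]].astype(np.float32));print("circ",c[0]/np.sqrt(1+w[0]**2),c[1],rad)
# base corners in scene & side by intersect on z=.012
for n,pts in(("scene0",[(250+174*.4,130+163*.4),(250+315*.4,130+289*.4),(250+190*.4,130+300*.4)]),("side0",[(230+90*.4,150+192*.4),(230+160*.4,150+253*.4),(230+273*.4,150+187*.4)])):
    g=load(n)
    for u,v in pts: print(n,ray(g,u,v,.012).round(4))
# handle/knob: bbox-centre rays of both views
def tri(a,b):
    O=[];D=[]
    for n,(u,v) in zip(("scene0","side0"),(a,b)):
        g=load(n);K,T=g["K"],g["world_from_camera"];d=T[:3,:3]@np.array([(u-K[0,2])/K[0,0],(v-K[1,2])/K[1,1],1]);O.append(T[:3,3]);D.append(d/np.linalg.norm(d))
    M=sum(np.eye(3)-np.outer(d,d) for d in D);x=np.linalg.solve(M,sum((np.eye(3)-np.outer(d,d))@o for o,d in zip(O,D)))
    return x,[np.linalg.norm(np.cross(x-o,d)) for o,d in zip(O,D)]
print("handle",tri((316.3,181.7),(314.4,200.4)))
# small things
for n,u,v,z in(("scene0",290,219,.016),("side0",332,256,.016),("side0",266,246,.028),("scene0",458,222,0),("scene0",425,270,0)):
    print(n,u,v,ray(load(n),u,v,z).round(3))
# reds cloud
for n in("scene0","side0"):
    g=load(n);Q=cloud(g);q=Q[(mask(g,"red")>0)&(Q[...,2]>.15)&(abs(Q[...,0]-.5)<.1)&(abs(Q[...,1])<.1)];print(n,"red",q.mean(0),q.min(0),q.max(0))
    q=Q[(mask(g,"yel")>0)&(Q[...,2]>.05)&(abs(Q[...,0]-.5)<.1)&(abs(Q[...,1]-.18)<.05)];print(n,"yel",q.mean(0),q.min(0),q.max(0))
```

```text
face y = a x + b z + c [ 0.12383802  0.0053546  -0.0167553 ] 400 0.0014268696516002532
face ext x 0.41291509345750055 0.584636784185547 z 0.05109611079882703 0.22018597950923158
circ 0.4999205873389081 0.1331532895565033 0.08779580146074295
scene0 [ 0.412  -0.0089  0.012 ]
scene0 [0.5898 0.1608 0.012 ]
scene0 [0.6071 0.0149 0.012 ]
side0 [0.386  0.1273 0.012 ]
side0 [ 0.4106 -0.0206  0.012 ]
side0 [0.6045 0.0056 0.012 ]
handle (array([ 0.4886647 , -0.01421282,  0.18312592]), [np.float64(3.17698892207972e-05), np.float64(3.1769889220847055e-05)])
scene0 290 219 [ 0.505 -0.096  0.016]
side0 332 256 [ 0.5   -0.104  0.016]
side0 266 246 [0.339 0.032 0.028]
scene0 458 222 [ 0.496  0.417 -0.   ]
scene0 425 270 [0.66  0.299 0.   ]
scene0 red [ 0.49344929 -0.01373889  0.18826364] [ 0.47770833 -0.03668535  0.17606038] [0.50499673 0.00990365 0.19582676]
scene0 yel [0.48953856 0.17994849 0.078132  ] [0.47060359 0.14126454 0.05595967] [0.50112502 0.19836011 0.09102441]
side0 red [ 0.48593834 -0.01830765  0.18702598] [ 0.47721698 -0.04225942  0.15621401] [0.51446569 0.04626636 0.19294561]
side0 yel [0.47666814 0.18320761 0.07743034] [0.4669856  0.16880666 0.05573296] [0.49298426 0.19175025 0.09072649]
```

Call:
{"name": "arm_command", "arguments": {
  "rows": [
    {"fingers": 1,"az": 7.15},
    {"fingers": 1,"az": 7.15},
    {"fingers": 1,"az": 7.15},
    {"fingers": 1,"az": 7.15},
    {"fingers": 1,"az": 7.15},
    {"fingers": 1,"az": 7.15},
    {"fingers": 1,"az": 7.15},
    {"fingers": 1,"az": 7.15},
    {"fingers": 1},
    {"fingers": 1}
  ],
  "grip_force": 60
}}

```text
validation failed for argument at $.ro...
```

Call:
{"name": "arm_command", "arguments": {
  "rows": [
    {"fingers": 1,"x": 0,"y": 0,"z": 0,"ax": 0,"ay": 0,"az": 7.15},
    {"fingers": 1,"x": 0,"y": 0,"z": 0,"ax": 0,"ay": 0,"az": 7.15},
    {"fingers": 1,"x": 0,"y": 0,"z": 0,"ax": 0,"ay": 0,"az": 7.15},
    {"fingers": 1,"x": 0,"y": 0,"z": 0,"ax": 0,"ay": 0,"az": 7.15},
    {"fingers": 1,"x": 0,"y": 0,"z": 0,"ax": 0,"ay": 0,"az": 7.15},
    {"fingers": 1,"x": 0,"y": 0,"z": 0,"ax": 0,"ay": 0,"az": 7.15},
    {"fingers": 1,"x": 0,"y": 0,"z": 0,"ax": 0,"ay": 0,"az": 7.15},
    {"fingers": 1,"x": 0,"y": 0,"z": 0,"ax": 0,"ay": 0,"az": 7.15},
    {"fingers": 1,"x": 0,"y": 0,"z": 0,"ax": 0,"ay": 0,"az": 0}
  ],
  "grip_force": 60
}}

```text
clock: 0.85
tcp_pos: [0.2926, 0.608, 0.2497]
orientation: [2.084, 2.35, -0.002]
contact_force: [0.1, 0.3, -0.6]
grip_width: 0.0853
gripper_force: 0.0
```

```bash
cat > g.py <<'E'
# usage: python3 g.py knob|crank-angle [dy] : tool-frame shift to stand-frame goals
import numpy as np,sys
from bench import r
from scipy.spatial.transform import Rotation as R
psi=np.arctan(.1238);C=np.array([.4985,.0578,.13]);S=np.array([[np.cos(psi),-np.sin(psi),0],[np.sin(psi),np.cos(psi),0],[0,0,1]])
def st():
    o=r.get_obs();M=R.from_rotvec(o["orientation"]).as_matrix();return o,M,S.T@(np.array(o["tcp_pos"])-C)
if __name__=="__main__":
    o,M,p=st();print("clk",round(o["clock"],2),"stand pos",p.round(4),"tcp",np.round(o["tcp_pos"],4),"F stand",(S.T@o["contact_force"]).round(2),"mom",np.round(o["moment"],2),"w",round(o["grip_width"],4),round(o["gripper_force"],1),"q",np.round(o["joints"],2))
    want=np.c_[S[:,1],S[:,0],-S[:,2]];print("turn needed tool deg",np.degrees(R.from_matrix(M.T@want).as_rotvec()).round(2))
    for a in sys.argv[1:]:
        g=np.array(eval(a),float);print(a,"tool shift",(M.T@S@(g-p)).round(4))
E
python3 g.py "(0,.120,.12)" "(0,.120,-.056)"
```

```text
clk 0.85 stand pos [-0.1368  0.5713  0.1197] tcp [0.2926 0.608  0.2497] F stand [ 0.12  0.29 -0.56] mom [ 0.02 -0.05 -0.04] w 0.0853 0.0 q [-1.38  0.48  0.24  1.57 -0.12  1.11 -0.99]
turn needed tool deg [-0.02  0.06 -0.21]
(0,.120,.12) tool shift [-4.508e-01  1.384e-01  2.000e-04]
(0,.120,-.056) tool shift [-0.4506  0.1385  0.1762]
```

Call:
{"name": "arm_command", "arguments": {
  "rows": [
    {"fingers": 1,"x": -0.037,"y": 0.0115,"z": 0,"ax": 0,"ay": 0,"az": 0},
    {"fingers": 1,"x": -0.037,"y": 0.0115,"z": 0,"ax": 0,"ay": 0,"az": 0},
    {"fingers": 1,"x": -0.037,"y": 0.0115,"z": 0,"ax": 0,"ay": 0,"az": 0},
    {"fingers": 1,"x": -0.037,"y": 0.0115,"z": 0,"ax": 0,"ay": 0,"az": 0},
    {"fingers": 1,"x": -0.037,"y": 0.0115,"z": 0,"ax": 0,"ay": 0,"az": 0},
    {"fingers": 1,"x": -0.037,"y": 0.0115,"z": 0,"ax": 0,"ay": 0,"az": 0},
    {"fingers": 1,"x": -0.037,"y": 0.0115,"z": 0,"ax": 0,"ay": 0,"az": 0},
    {"fingers": 1,"x": -0.037,"y": 0.0115,"z": 0,"ax": 0,"ay": 0,"az": 0},
    {"fingers": 1,"x": -0.037,"y": 0.0115,"z": 0,"ax": 0,"ay": 0,"az": 0},
    {"fingers": 1,"x": -0.037,"y": 0.0115,"z": 0,"ax": 0,"ay": 0,"az": 0}
  ]
}}

```text
clock: 1.68
tcp_pos: [0.4529, 0.2533, 0.2503]
orientation: [-2.074, -2.359, -0.0]
contact_force: [1.3, -0.7, -0.2]
grip_width: 0.0853
gripper_force: 0.0
```

Call:
{"name": "arm_command", "arguments": {
  "rows": [
    {"fingers": 1,"x": -0.036,"y": 0.011,"z": 0,"ax": 0,"ay": 0,"az": 0},
    {"fingers": 1,"x": -0.036,"y": 0.011,"z": 0,"ax": 0,"ay": 0,"az": 0},
    {"fingers": 1,"x": 0,"y": 0,"z": 0,"ax": 0,"ay": 0,"az": 0}
  ]
}}

```text
clock: 1.93
tcp_pos: [0.4861, 0.178, 0.2507]
orientation: [2.086, 2.345, -0.002]
contact_force: [-0.3, -0.5, 0.7]
grip_width: 0.0854
gripper_force: 0.0
```

```bash
python3 g.py "(0,.120,.03)" "(0,.120,-.056)"
python3 - <<'E'
from bench import r
import cv2,numpy as np
f=r.grab_frame("wrist");np.savez("pics/w1.npz",**f);g=r.grab_frame("side");np.savez("pics/s1.npz",**g)
cv2.imwrite("pics/w1.png",np.hstack([cv2.resize(f["frame"],(480,300)),cv2.resize(g["frame"][100:300,200:400],(300,300))])[:,:,::-1])
E
```

```text
clk 1.93 stand pos [0.0025 0.1208 0.1207] tcp [0.4861 0.178  0.2507] F stand [-0.41 -0.5   0.69] mom [-0.05 -0.    0.02] w 0.0854 0.0 q [-0.84  0.22  0.43  1.95 -0.11  0.99 -0.24]
turn needed tool deg [ 0.08  0.18 -0.37]
(0,.120,.03) tool shift [-0.0005 -0.0026  0.0907]
(0,.120,-.056) tool shift [-0.0003 -0.0027  0.1767]
```

View pics/w1.png

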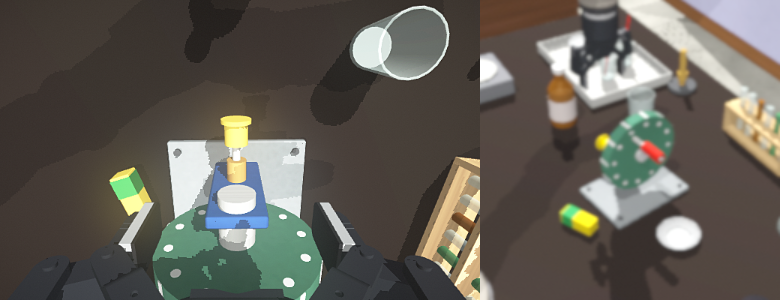

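The wrist view shows the knob at about (236,130) above the blue upright, between the open fingers, with the slide box at the left (130,190). I'll check the knob's position from the wrist image.

Run:
```python
from h import *
from g import S,C
f=load("w1");P=(cloud(f)-C)@S;m=mask(f,"yel")>0
q=P[m&(f["depth"]>0)&(abs(P[...,0])<.05)&(P[...,1]>.08)&(P[...,2]<-.03)]
print(len(q),q.min(0),q.max(0));
for a,b in((.1,.115),(.115,.128),(.13,.14)):
    k=q[(q[:,1]>a)&(q[:,1]<b)]
    if len(k): print(a,k[:,0].min(),k[:,0].max(),k[:,2].max())
b=(cv2.inRange(cv2.cvtColor(f["frame"],cv2.COLOR_RGB2HSV),(100,150,60),(120,255,255))>0)&(abs(P[...,0])<.05)
print("upright",P[b].min(0),P[b].max(0),np.median(P[b],0))
g=(mask(f,"grn")>0)&(abs(P[...,1])<.03)&(P[...,2]>-.03)
print("wheel",np.percentile(P[g],1,0),np.percentile(P[g],99,0))
```

```text
60 [-0.01560789  0.10672374 -0.07902787] [ 0.01935017  0.13757465 -0.04662474]
0.1 -0.010916084417347293 0.015732098002009424 -0.05496273777571731
0.115 -0.011482749575439532 0.015663874440178964 -0.05303305680693271
0.13 -0.015607886220765522 0.01935017149519416 -0.04662473799362049
upright [-0.00431762  0.04918905 -0.05026744] [0.01791036 0.06154453 0.02495161] [0.00920075 0.06032954 0.01739583]
wheel [-0.07593317 -0.00143903 -0.01879812] [0.08633686 0.0148392  0.073174  ]
```

Call:
{"name": "arm_command", "arguments": {
  "rows": [
    {"fingers": 1,"x": 0,"y": 0,"z": 0.035,"ax": 0,"ay": 0,"az": 0},
    {"fingers": 1,"x": 0,"y": 0,"z": 0.035,"ax": 0,"ay": 0,"az": 0},
    {"fingers": 1,"x": 0,"y": 0,"z": 0.035,"ax": 0,"ay": 0,"az": 0},
    {"fingers": 1,"x": 0,"y": 0,"z": 0.035,"ax": 0,"ay": 0,"az": 0},
    {"fingers": 1,"x": 0,"y": 0,"z": 0.018,"ax": 0,"ay": 0,"az": 0},
    {"fingers": 1,"x": 0,"y": 0,"z": 0.018,"ax": 0,"ay": 0,"az": 0},
    {"fingers": 1,"x": 0,"y": 0,"z": 0,"ax": 0,"ay": 0,"az": 0}
  ]
}}

```text
clock: 2.62
tcp_pos: [0.4804, 0.1873, 0.0709]
orientation: [-2.072, -2.358, 0.009]
contact_force: [0.0, 0.3, 0.7]
grip_width: 0.0853
gripper_force: 0.0
```

Call:
{"name": "arm_command", "arguments": {
  "rows": [
    {"fingers": -1,"x": 0,"y": 0,"z": 0,"ax": 0,"ay": 0,"az": 0},
    {"fingers": -1,"x": 0,"y": 0,"z": 0,"ax": 0,"ay": 0,"az": 0},
    {"fingers": -1,"x": 0,"y": 0,"z": 0,"ax": 0,"ay": 0,"az": 0},
    {"fingers": -1,"x": 0,"y": 0,"z": 0,"ax": 0,"ay": 0,"az": 0},
    {"fingers": -1,"x": 0,"y": 0,"z": 0,"ax": 0,"ay": 0,"az": 0},
    {"fingers": -1,"x": 0,"y": 0,"z": 0,"ax": 0,"ay": 0,"az": 0},
    {"fingers": -1,"x": 0,"y": 0,"z": 0,"ax": 0,"ay": 0,"az": 0},
    {"fingers": -1,"x": 0,"y": 0,"z": 0,"ax": 0,"ay": 0,"az": 0}
  ]
}}

```text
clock: 3.28
tcp_pos: [0.4844, 0.1871, 0.0758]
orientation: [2.079, 2.354, 0.005]
contact_force: [-1.0, 0.3, 7.6]
grip_width: 0.0331
gripper_force: 58.8
```

```bash
python3 g.py
```

```text
clk 3.28 stand pos [ 0.0019  0.1301 -0.0542] tcp [0.4844 0.1871 0.0758] F stand [-0.99  0.39  7.6 ] mom [0.06 0.19 0.01] w 0.0331 58.8 q [-0.75  0.49  0.33  2.08 -0.27  0.61 -0.11]
turn needed tool deg [ 0.15 -0.09  0.04]
```

Call:
{"name": "arm_command", "arguments": {
  "rows": [
    {"fingers": 0.2,"x": 0,"y": 0,"z": 0,"ax": 0,"ay": 0,"az": 0},
    {"fingers": 0.2,"x": 0,"y": 0,"z": 0,"ax": 0,"ay": 0,"az": 0},
    {"fingers": 0.2,"x": 0,"y": 0,"z": 0,"ax": 0,"ay": 0,"az": 0},
    {"fingers": 0.2,"x": -0.01,"y": 0,"z": 0,"ax": 0,"ay": 0,"az": 0},
    {"fingers": 0.2,"x": 0,"y": 0,"z": 0,"ax": 0,"ay": 0,"az": 0}
  ]
}}

```text
clock: 3.7
tcp_pos: [0.4847, 0.1743, 0.0743]
orientation: [2.081, 2.352, -0.002]
contact_force: [0.8, -0.2, 0.0]
grip_width: 0.0514
gripper_force: 0.0
```

```bash
python3 g.py "(.002,.120,-.06)"
```

```text
clk 3.7 stand pos [ 0.0006  0.1173 -0.0557] tcp [0.4847 0.1743 0.0743] F stand [ 0.75 -0.32  0.01] mom [ 0.06  0.01 -0.04] w 0.0514 0.0 q [-0.73  0.49  0.33  2.09 -0.27  0.61 -0.09]
turn needed tool deg [-0.02  0.07 -0.07]
(.002,.120,-.06) tool shift [0.0027 0.0014 0.0043]
```

Call:
{"name": "arm_command", "arguments": {
  "rows": [
    {"fingers": 0.2,"x": 0.002,"y": 0.001,"z": 0.003,"ax": 0,"ay": 0,"az": 0},
    {"fingers": -1,"x": 0,"y": 0,"z": 0,"ax": 0,"ay": 0,"az": 0},
    {"fingers": -1,"x": 0,"y": 0,"z": 0,"ax": 0,"ay": 0,"az": 0},
    {"fingers": -1,"x": 0,"y": 0,"z": 0,"ax": 0,"ay": 0,"az": 0},
    {"fingers": -1,"x": 0,"y": 0,"z": 0,"ax": 0,"ay": 0,"az": 0},
    {"fingers": -1,"x": 0,"y": 0,"z": 0,"ax": 0,"ay": 0,"az": 0}
  ]
}}

```text
clock: 4.2
tcp_pos: [0.4854, 0.1788, 0.0713]
orientation: [2.08, 2.355, 0.0]
contact_force: [0.5, -0.3, -0.2]
grip_width: 0.0263
gripper_force: 58.9
```

```bash
python3 g.py
```

```text
clk 4.2 stand pos [ 0.0019  0.1217 -0.0587] tcp [0.4854 0.1788 0.0713] F stand [ 0.48 -0.32 -0.22] mom [ 0.01 -0.12  0.05] w 0.0263 58.9 q [-0.73  0.49  0.33  2.09 -0.27  0.6  -0.1 ]
turn needed tool deg [ 0.01 -0.01  0.04]
```

Call:
{"name": "arm_command", "arguments": {
  "rows": [
    {"fingers": -1,"x": 0.003,"y": 0,"z": 0,"ax": 0,"ay": 0,"az": 0},
    {"fingers": -1,"x": 0.003,"y": 0,"z": 0,"ax": 0,"ay": 0,"az": 0},
    {"fingers": -1,"x": 0.003,"y": 0,"z": 0,"ax": 0,"ay": 0,"az": 0},
    {"fingers": -1,"x": 0.003,"y": 0,"z": 0,"ax": 0,"ay": 0,"az": 0},
    {"fingers": -1,"x": 0.003,"y": 0,"z": 0,"ax": 0,"ay": 0,"az": 0},
    {"fingers": -1,"x": 0.003,"y": 0,"z": 0,"ax": 0,"ay": 0,"az": 0},
    {"fingers": -1,"x": 0.003,"y": 0,"z": 0,"ax": 0,"ay": 0,"az": 0},
    {"fingers": -1,"x": 0,"y": 0,"z": 0,"ax": 0,"ay": 0,"az": 0},
    {"fingers": -1,"x": 0,"y": 0,"z": 0,"ax": 0,"ay": 0,"az": 0}
  ]
}}

```text
clock: 4.95
tcp_pos: [0.4829, 0.1986, 0.0713]
orientation: [2.08, 2.353, -0.001]
contact_force: [1.1, -4.4, 1.7]
grip_width: 0.0262
gripper_force: 59.3
```

```bash
python3 g.py
```

```text
clk 4.95 stand pos [ 0.0018  0.1417 -0.0587] tcp [0.4829 0.1986 0.0713] F stand [ 0.54 -4.46  1.67] mom [-0.78 -0.18 -0.04] w 0.0262 59.3 q [-0.77  0.5   0.33  2.08 -0.27  0.61 -0.13]
turn needed tool deg [ 0.01  0.05 -0.02]
```

Call:
{"name": "arm_command", "arguments": {
  "rows": [
    {"fingers": 0.4,"x": 0,"y": 0,"z": 0,"ax": 0,"ay": 0,"az": 0},
    {"fingers": 0.4,"x": 0,"y": 0,"z": 0,"ax": 0,"ay": 0,"az": 0},
    {"fingers": 0.4,"x": 0,"y": 0,"z": 0,"ax": 0,"ay": 0,"az": 0},
    {"fingers": 0.4,"x": 0,"y": 0,"z": -0.035,"ax": 0,"ay": 0,"az": 0},
    {"fingers": 0.4,"x": 0,"y": 0,"z": -0.035,"ax": 0,"ay": 0,"az": 0},
    {"fingers": 0.4,"x": 0,"y": 0,"z": -0.035,"ax": 0,"ay": 0,"az": 0},
    {"fingers": 0.4,"x": 0,"y": 0,"z": -0.035,"ax": 0,"ay": 0,"az": 0},
    {"fingers": 0.4,"x": 0,"y": 0,"z": -0.035,"ax": 0,"ay": 0,"az": 0},
    {"fingers": 0.4,"x": 0,"y": 0,"z": -0.035,"ax": 0,"ay": 0,"az": 0},
    {"fingers": 0.4,"x": 0,"y": 0,"z": 0,"ax": 0,"ay": 0,"az": 0}
  ]
}}

```text
clock: 5.78
tcp_pos: [0.4856, 0.2015, 0.2881]
orientation: [2.078, 2.354, 0.018]
contact_force: [2.0, 1.3, 0.7]
grip_width: 0.0596
gripper_force: 0.0
```

```bash
python3 g.py "(-.019,-.078,.15)"
python3 - <<'E'
from bench import r
from h import *
from g import S,C
f=r.grab_frame("scene");np.savez("pics/sc2.npz",**f)
P=(cloud(f)-C)@S;m=mask(f,"yel")>0
q=P[m&(abs(P[...,0])<.05)&(P[...,1]>.08)&(P[...,1]<.18)];print(q.min(0),q.max(0))
P=(cloud(load("scene0"))-C)@S;m=mask(load("scene0"),"yel")>0
q=P[m&(abs(P[...,0])<.05)&(P[...,1]>.08)&(P[...,1]<.18)];print(q.min(0),q.max(0))
E
```

```text
clk 5.78 stand pos [0.0049 0.1442 0.1581] tcp [0.4856 0.2015 0.2881] F stand [2.11 1.01 0.74] mom [ 0.07 -0.1   0.01] w 0.0596 0.0 q [-0.89  0.19  0.44  1.9  -0.1   1.06 -0.29]
turn needed tool deg [ 0.57 -0.35  0.06]
(-.019,-.078,.15) tool shift [-0.2222 -0.0242  0.0066]
[-0.0293149   0.08277287 -0.13011003] [ 0.019626    0.15815003 -0.038895  ]
[-0.03612016  0.08315219 -0.13376176] [ 0.01944132  0.14602056 -0.03897559]
```

Call:
{"name": "arm_command", "arguments": {
  "rows": [
    {"fingers": 0.4,"x": -0.037,"y": -0.004,"z": 0,"ax": 0,"ay": 0,"az": 0},
    {"fingers": 0.4,"x": -0.037,"y": -0.004,"z": 0,"ax": 0,"ay": 0,"az": 0},
    {"fingers": 0.4,"x": -0.037,"y": -0.004,"z": 0,"ax": 0,"ay": 0,"az": 0},
    {"fingers": 0.4,"x": -0.037,"y": -0.004,"z": 0,"ax": 0,"ay": 0,"az": 0},
    {"fingers": 0.4,"x": -0.037,"y": -0.004,"z": 0,"ax": 0,"ay": 0,"az": 0},
    {"fingers": 0.4,"x": -0.037,"y": -0.004,"z": 0,"ax": 0,"ay": 0,"az": 0},
    {"fingers": 0.4,"x": 0,"y": 0,"z": 0,"ax": 0,"ay": 0,"az": 0},
    {"fingers": 0.4,"x": 0,"y": 0,"z": 0,"ax": 0,"ay": 0,"az": 0}
  ]
}}

```text
clock: 6.5
tcp_pos: [0.4855, -0.0256, 0.2804]
orientation: [-2.084, -2.349, 0.002]
contact_force: [-0.4, 0.8, -0.7]
grip_width: 0.0598
gripper_force: 0.0
```

```bash
python3 g.py "(-.019,-.078,.0517)"
python3 - <<'E'
from bench import r
from h import *
from g import S,C
f=r.grab_frame("wrist");np.savez("pics/w2.npz",**f);cv2.imwrite("pics/w2.png",f["frame"][:,:,::-1])
P=(cloud(f)-C)@S;m=mask(f,"red")>0
q=P[m&(abs(P[...,0])<.08)&(f["depth"]>0)];print(len(q),np.percentile(q,2,0),np.percentile(q,98,0),q.mean(0))
for n in("scene0","sc2"):
    g=load(n);m=mask(g,"yel");k,l,s,c=cv2.connectedComponentsWithStats(m)
    for i in range(1,k):
        if 360<c[i][0]<410: print(n,s[i],c[i])
E
```

```text
clk 6.5 stand pos [-0.0232 -0.0811  0.1504] tcp [ 0.4855 -0.0256  0.2804] F stand [-0.27  0.88 -0.69] mom [ 0.02  0.03 -0.02] w 0.0598 0.0 q [-0.61  0.13  0.6   1.99 -0.09  1.04  0.15]
turn needed tool deg [-0.09 -0.01 -0.22]
(-.019,-.078,.0517) tool shift [0.0031 0.0043 0.0987]
1942 [-0.0276735  -0.09373483  0.05058908] [-0.00733388 -0.04561077  0.0619642 ] [-0.01788935 -0.06401401  0.05843734]
scene0 [377 198  13  13 137] [383.33576642 204.30656934]
scene0 [370 204   1   3   3] [370. 205.]
sc2 [383 198  13  12 129] [389.55813953 203.58914729]
sc2 [370 204   1   3   3] [370. 205.]
```

View pics/w2.png

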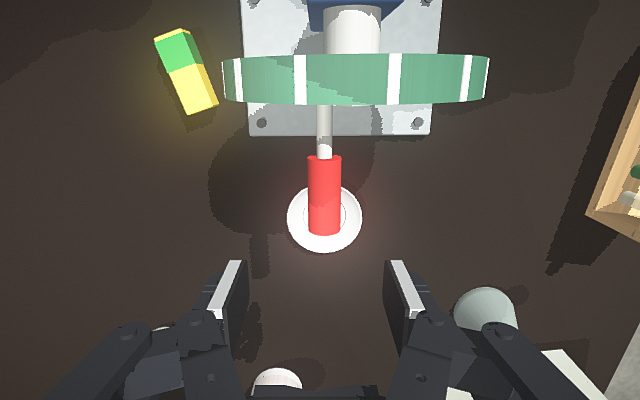

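The wrist view shows the red sleeve at (324,195), centred between the fingers, with the dish under it. Depth puts the sleeve at stand x = -0.018 m with its top at 0.062 m, so the wheel angle is about -19°. The knob moved 6.2 px, about 18 mm, so the lock is out. Next I go down to the handle.

Call:
{"name": "arm_command", "arguments": {
  "rows": [
    {"fingers": 0.4,"x": 0.005,"y": 0.005,"z": 0.018,"ax": 0,"ay": 0,"az": 0},
    {"fingers": 0.4,"x": 0,"y": 0,"z": 0.02,"ax": 0,"ay": 0,"az": 0},
    {"fingers": 0.4,"x": 0,"y": 0,"z": 0.02,"ax": 0,"ay": 0,"az": 0},
    {"fingers": 0.4,"x": 0,"y": 0,"z": 0.02,"ax": 0,"ay": 0,"az": 0},
    {"fingers": 0.4,"x": 0,"y": 0,"z": 0.02,"ax": 0,"ay": 0,"az": 0},
    {"fingers": 0.4,"x": 0,"y": 0,"z": 0,"ax": 0,"ay": 0,"az": 0},
    {"fingers": 0.4,"x": 0,"y": 0,"z": 0,"ax": 0,"ay": 0,"az": 0}
  ]
}}

```text
clock: 7.13
tcp_pos: [0.4898, -0.0168, 0.1823]
orientation: [-2.076, -2.355, 0.004]
contact_force: [0.9, -0.0, 0.9]
grip_width: 0.0596
gripper_force: 0.0
```

```bash
python3 g.py "(-.018,-.076,.052)"
```

```text
clk 7.13 stand pos [-0.0178 -0.073   0.0523] tcp [ 0.4898 -0.0168  0.1823] F stand [ 0.85 -0.13  0.95] mom [-0.05 -0.03  0.  ] w 0.0596 0.0 q [-0.56  0.29  0.56  2.08 -0.2   0.83  0.24]
turn needed tool deg [-0.19  0.    0.16]
(-.018,-.076,.052) tool shift [-0.003  -0.0002  0.0003]
```

Call:
{"name": "arm_command", "arguments": {
  "rows": [
    {"fingers": -1,"x": -0.003,"y": 0,"z": 0,"ax": 0,"ay": 0,"az": 0},
    {"fingers": -1,"x": 0,"y": 0,"z": 0,"ax": 0,"ay": 0,"az": 0},
    {"fingers": -1,"x": 0,"y": 0,"z": 0,"ax": 0,"ay": 0,"az": 0},
    {"fingers": -1,"x": 0,"y": 0,"z": 0,"ax": 0,"ay": 0,"az": 0},
    {"fingers": -1,"x": 0,"y": 0,"z": 0,"ax": 0,"ay": 0,"az": 0},
    {"fingers": -1,"x": 0,"y": 0,"z": 0,"ax": 0,"ay": 0,"az": 0}
  ]
}}

```text
clock: 7.63
tcp_pos: [0.4908, -0.0213, 0.1843]
orientation: [-2.08, -2.354, -0.001]
contact_force: [-3.6, -0.3, 7.0]
grip_width: 0.0198
gripper_force: 58.4
```

```bash
python3 g.py "(-.018,-.076,.052)"
python3 - <<'E'
import numpy as np
a=np.radians(-19+6*np.arange(61));x=.055*np.sin(a);z=.055*np.cos(a)
for k in range(0,60,5): print(-19+6*k,[(round(float(x[i+1]-x[i]),4),round(float(z[i]-z[i+1]),4)) for i in range(k,k+5)])
E
```

```text
clk 7.63 stand pos [-0.0173 -0.0775  0.0543] tcp [ 0.4908 -0.0213  0.1843] F stand [-3.66  0.11  7.  ] mom [-0.12  0.78  0.05] w 0.0198 58.4 q [-0.55  0.28  0.56  2.08 -0.21  0.83  0.25]
turn needed tool deg [ 0.   -0.05  0.02]
(-.018,-.076,.052) tool shift [ 0.0015 -0.0007  0.0023]
-19 [(0.0055, -0.0016), (0.0057, -0.001), (0.0057, -0.0004), (0.0058, 0.0002), (0.0057, 0.0008)]
11 [(0.0056, 0.0014), (0.0054, 0.002), (0.0052, 0.0025), (0.0049, 0.0031), (0.0045, 0.0035)]
41 [(0.0041, 0.004), (0.0037, 0.0044), (0.0032, 0.0048), (0.0027, 0.0051), (0.0022, 0.0053)]
71 [(0.0016, 0.0055), (0.001, 0.0057), (0.0004, 0.0057), (-0.0002, 0.0058), (-0.0008, 0.0057)]
101 [(-0.0014, 0.0056), (-0.002, 0.0054), (-0.0025, 0.0052), (-0.0031, 0.0049), (-0.0035, 0.0045)]
131 [(-0.004, 0.0041), (-0.0044, 0.0037), (-0.0048, 0.0032), (-0.0051, 0.0027), (-0.0053, 0.0022)]
161 [(-0.0055, 0.0016), (-0.0057, 0.001), (-0.0057, 0.0004), (-0.0058, -0.0002), (-0.0057, -0.0008)]
191 [(-0.0056, -0.0014), (-0.0054, -0.002), (-0.0052, -0.0025), (-0.0049, -0.0031), (-0.0045, -0.0035)]
221 [(-0.0041, -0.004), (-0.0037, -0.0044), (-0.0032, -0.0048), (-0.0027, -0.0051), (-0.0022, -0.0053)]
251 [(-0.0016, -0.0055), (-0.001, -0.0057), (-0.0004, -0.0057), (0.0002, -0.0058), (0.0008, -0.0057)]
281 [(0.0014, -0.0056), (0.002, -0.0054), (0.0025, -0.0052), (0.0031, -0.0049), (0.0035, -0.0045)]
311 [(0.004, -0.0041), (0.0044, -0.0037), (0.0048, -0.0032), (0.0051, -0.0027), (0.0053, -0.0022)]
```

Call:
{"name": "arm_command", "arguments": {
  "rows": [
    {"fingers": -1,"x": 0,"y": 0.0055,"z": -0.003,"ax": 0,"ay": 0,"az": 0},
    {"fingers": -1,"x": 0,"y": 0.0057,"z": -0.001,"ax": 0,"ay": 0,"az": 0},
    {"fingers": -1,"x": 0,"y": 0.0057,"z": -0.0004,"ax": 0,"ay": 0,"az": 0},
    {"fingers": -1,"x": 0,"y": 0.0058,"z": 0.0002,"ax": 0,"ay": 0,"az": 0},
    {"fingers": -1,"x": 0,"y": 0.0057,"z": 0.0008,"ax": 0,"ay": 0,"az": 0}
  ]
}}

```text
clock: 8.05
tcp_pos: [0.5179, -0.0179, 0.1876]
orientation: [-2.078, -2.352, 0.002]
contact_force: [-6.7, -0.2, 8.5]
grip_width: 0.0198
gripper_force: 61.3
```

```bash
cat > t.py <<'E'
from g import *
o,M,p=st();F=S.T@np.array(o["contact_force"])
a=np.arctan2(p[0],p[2]);t=np.array([np.cos(a),0,-np.sin(a)]);n=np.array([np.sin(a),0,np.cos(a)])
print("a",round(np.degrees(a),1),"rad mm",round(1e3*np.hypot(p[0],p[2]),1),"y",p[1].round(4),"Ft on hand",round(F@t,2),"Fr",round(F@n,2),"Fy",F[1].round(1),"w",round(o["grip_width"],4),"clk",o["clock"])
E
python3 t.py
```

```text
a 9.8 rad mm 58.4 y -0.0775 Ft on hand -8.02 Fr 7.2 Fy 0.6 w 0.0198 clk 8.05
```

Call:
{"name": "arm_command", "arguments": {
  "rows": [
    {"fingers": -1,"x": 0,"y": 0.0056,"z": -0.0006,"ax": 0,"ay": 0,"az": 0},
    {"fingers": -1,"x": 0,"y": 0.0054,"z": 0.002,"ax": 0,"ay": 0,"az": 0},
    {"fingers": -1,"x": 0,"y": 0.0052,"z": 0.0025,"ax": 0,"ay": 0,"az": 0},
    {"fingers": -1,"x": 0,"y": 0.0049,"z": 0.0031,"ax": 0,"ay": 0,"az": 0},
    {"fingers": -1,"x": 0,"y": 0.0045,"z": 0.0035,"ax": 0,"ay": 0,"az": 0}
  ]
}}

```text
clock: 8.47
tcp_pos: [0.5443, -0.0145, 0.1765]
orientation: [-2.079, -2.354, 0.0]
contact_force: [-4.8, 0.6, 2.5]
grip_width: 0.0201
gripper_force: 60.7
```

```bash
sed -i 's/.0578,.13\]/.0578,.1325]/' g.py; python3 t.py
```

```text
a 39.8 rad mm 57.2 y -0.0773 Ft on hand -5.18 Fr -1.05 Fy 1.2 w 0.0201 clk 8.4667
```

Call:
{"name": "arm_command", "arguments": {
  "rows": [
    {"fingers": -1,"x": 0,"y": 0.0041,"z": 0.004,"ax": 0,"ay": 0,"az": 0},
    {"fingers": -1,"x": 0,"y": 0.0037,"z": 0.0044,"ax": 0,"ay": 0,"az": 0},
    {"fingers": -1,"x": 0,"y": 0.0032,"z": 0.0048,"ax": 0,"ay": 0,"az": 0},
    {"fingers": -1,"x": 0,"y": 0.0027,"z": 0.0051,"ax": 0,"ay": 0,"az": 0},
    {"fingers": -1,"x": 0,"y": 0.0022,"z": 0.0053,"ax": 0,"ay": 0,"az": 0}
  ]
}}

```text
clock: 8.88
tcp_pos: [0.5617, -0.0122, 0.1525]
orientation: [2.079, 2.354, 0.003]
contact_force: [-0.2, 0.8, 2.8]
grip_width: 0.0203
gripper_force: 60.6
```

```bash
python3 t.py
```

```text
a 69.8 rad mm 57.7 y -0.0773 Ft on hand -2.67 Fr 0.85 Fy 0.8 w 0.0203 clk 8.8833
```

Call:
{"name": "arm_command", "arguments": {
  "rows": [
    {"fingers": -1,"x": 0,"y": 0.0016,"z": 0.0055,"ax": 0,"ay": 0,"az": 0},
    {"fingers": -1,"x": 0,"y": 0.001,"z": 0.0057,"ax": 0,"ay": 0,"az": 0},
    {"fingers": -1,"x": 0,"y": 0.0004,"z": 0.0057,"ax": 0,"ay": 0,"az": 0},
    {"fingers": -1,"x": 0,"y": -0.0002,"z": 0.0058,"ax": 0,"ay": 0,"az": 0},
    {"fingers": -1,"x": 0,"y": -0.0008,"z": 0.0057,"ax": 0,"ay": 0,"az": 0}
  ]
}}

```text
clock: 9.3
tcp_pos: [0.5643, -0.012, 0.1241]
orientation: [2.078, 2.353, 0.004]
contact_force: [5.5, 2.5, -0.3]
grip_width: 0.0201
gripper_force: 60.5
```

```bash
python3 t.py
```

```text
a 98.4 rad mm 57.3 y -0.0773 Ft on hand -0.51 Fr 5.79 Fy 1.8 w 0.0201 clk 9.3
```

Call:
{"name": "arm_command", "arguments": {
  "rows": [
    {"fingers": -1,"x": 0,"y": -0.0014,"z": 0.0056,"ax": 0,"ay": 0,"az": 0},
    {"fingers": -1,"x": 0,"y": -0.002,"z": 0.0054,"ax": 0,"ay": 0,"az": 0},
    {"fingers": -1,"x": 0,"y": -0.0025,"z": 0.0052,"ax": 0,"ay": 0,"az": 0},
    {"fingers": -1,"x": 0,"y": -0.0031,"z": 0.0049,"ax": 0,"ay": 0,"az": 0},
    {"fingers": -1,"x": 0,"y": -0.0035,"z": 0.0045,"ax": 0,"ay": 0,"az": 0}
  ]
}}

```text
clock: 9.72
tcp_pos: [0.5526, -0.0134, 0.0985]
orientation: [2.076, 2.352, 0.006]
contact_force: [8.8, 1.9, -4.1]
grip_width: 0.0202
gripper_force: 60.1
```

```bash
python3 t.py
```

```text
a 127.1 rad mm 56.4 y -0.0773 Ft on hand -2.16 Fr 9.62 Fy 0.8 w 0.0202 clk 9.7167
```

Call:
{"name": "arm_command", "arguments": {
  "rows": [
    {"fingers": -1,"x": 0,"y": -0.004,"z": 0.0041,"ax": 0,"ay": 0,"az": 0},
    {"fingers": -1,"x": 0,"y": -0.0044,"z": 0.0037,"ax": 0,"ay": 0,"az": 0},
    {"fingers": -1,"x": 0,"y": -0.0048,"z": 0.0032,"ax": 0,"ay": 0,"az": 0},
    {"fingers": -1,"x": 0,"y": -0.0051,"z": 0.0027,"ax": 0,"ay": 0,"az": 0},
    {"fingers": -1,"x": 0,"y": -0.0053,"z": 0.0022,"ax": 0,"ay": 0,"az": 0}
  ]
}}

```text
clock: 10.13
tcp_pos: [0.5289, -0.0165, 0.0818]
orientation: [2.076, 2.352, 0.004]
contact_force: [11.2, 0.7, -16.0]
grip_width: 0.0198
gripper_force: 59.3
```

```bash
python3 t.py
```

```text
a 157.4 rad mm 54.9 y -0.0775 Ft on hand -4.24 Fr 19.12 Fy -0.7 w 0.0198 clk 10.1333
```

Call:
{"name": "arm_command", "arguments": {
  "rows": [
    {"fingers": -1,"x": 0,"y": -0.0055,"z": 0.003,"ax": 0,"ay": 0,"az": 0},
    {"fingers": -1,"x": 0,"y": -0.0057,"z": 0.0025,"ax": 0,"ay": 0,"az": 0},
    {"fingers": -1,"x": 0,"y": -0.0057,"z": 0.001,"ax": 0,"ay": 0,"az": 0},
    {"fingers": -1,"x": 0,"y": -0.0058,"z": -0.0002,"ax": 0,"ay": 0,"az": 0},
    {"fingers": -1,"x": 0,"y": -0.0057,"z": -0.0008,"ax": 0,"ay": 0,"az": 0}
  ]
}}

```text
clock: 10.55
tcp_pos: [0.5024, -0.0198, 0.0787]
orientation: [2.075, 2.35, 0.01]
contact_force: [8.6, 3.3, 6.3]
grip_width: 0.0197
gripper_force: 61.6
```

```bash
python3 t.py
```

```text
a -174.0 rad mm 54.1 y -0.0775 Ft on hand -8.27 Fr -7.18 Fy 2.2 w 0.0197 clk 10.55
```

Call:
{"name": "arm_command", "arguments": {
  "rows": [
    {"fingers": -1,"x": 0,"y": -0.0056,"z": -0.0014,"ax": 0,"ay": 0,"az": 0},
    {"fingers": -1,"x": 0,"y": -0.0054,"z": -0.002,"ax": 0,"ay": 0,"az": 0},
    {"fingers": -1,"x": 0,"y": -0.0052,"z": -0.0025,"ax": 0,"ay": 0,"az": 0},
    {"fingers": -1,"x": 0,"y": -0.0049,"z": -0.0031,"ax": 0,"ay": 0,"az": 0},
    {"fingers": -1,"x": 0,"y": -0.0045,"z": -0.0035,"ax": 0,"ay": 0,"az": 0}
  ]
}}

```text
clock: 10.97
tcp_pos: [0.4763, -0.0231, 0.0903]
orientation: [2.076, 2.351, 0.007]
contact_force: [11.0, 1.4, -5.6]
grip_width: 0.0199
gripper_force: 60.5
```

```bash
python3 t.py
```

```text
a -142.8 rad mm 52.9 y -0.0776 Ft on hand -12.19 Fr -2.27 Fy 0.0 w 0.0199 clk 10.9667
```

Call:
{"name": "arm_command", "arguments": {
  "rows": [
    {"fingers": -1,"x": 0,"y": -0.0041,"z": -0.004,"ax": 0,"ay": 0,"az": 0},
    {"fingers": -1,"x": 0,"y": -0.0037,"z": -0.0044,"ax": 0,"ay": 0,"az": 0},
    {"fingers": -1,"x": 0,"y": -0.0032,"z": -0.0048,"ax": 0,"ay": 0,"az": 0},
    {"fingers": -1,"x": 0,"y": -0.0027,"z": -0.0051,"ax": 0,"ay": 0,"az": 0},
    {"fingers": -1,"x": 0,"y": -0.0022,"z": -0.0053,"ax": 0,"ay": 0,"az": 0}
  ]
}}

```text
clock: 11.38
tcp_pos: [0.4595, -0.0253, 0.1134]
orientation: [2.077, 2.351, 0.005]
contact_force: [9.8, 1.9, -10.2]
grip_width: 0.0196
gripper_force: 59.9
```

```bash
python3 t.py
```

```text
a -111.3 rad mm 52.5 y -0.0777 Ft on hand -13.09 Fr -5.61 Fy 0.6 w 0.0196 clk 11.3833
```

```bash
sed -i 's/C=np.array(\[.4985,.0578,.1325\])/C=np.array([.5009,.0581,.1332])/' g.py
cat > fit.py <<'E'
from g import *
from scipy.optimize import least_squares
D=[(.5179,-.0179,.1876,-6.7,-.2,8.5),(.5443,-.0145,.1765,-4.8,.6,2.5),(.5617,-.0122,.1525,-.2,.8,2.8),(.5643,-.012,.1241,5.5,2.5,-.3),(.5526,-.0134,.0985,8.8,1.9,-4.1),(.5289,-.0165,.0818,11.2,.7,-16),(.5024,-.0198,.0787,8.6,3.3,6.3),(.4763,-.0231,.0903,11,1.4,-5.6),(.4595,-.0253,.1134,9.8,1.9,-10.2)]
D=np.array(D);p=(D[:,:3]-C)@S;F=D[:,3:]@S;a=np.arctan2(p[:,0],p[:,2]);Ft=F[:,0]*np.cos(a)-F[:,2]*np.sin(a);Fr=F[:,0]*np.sin(a)+F[:,2]*np.cos(a)
print(np.degrees(a).round(1),Ft.round(1),(1e3*np.hypot(p[:,0],p[:,2])).round(1))
f=lambda w:w[0]+w[1]*np.sin(a)+w[2]*np.cos(a)
s=least_squares(lambda w:f(w)-Ft,[-7,0,0]);w=s.x;print(w,np.hypot(*w[1:]),s.fun.round(2))
pk=np.degrees(np.arctan2(w[1],w[2]));print("most helped at a=",pk,"heavy down at a=",pk+90)
E
python3 fit.py; python3 t.py
```

```text
[   7.9   38.3   69.5   99.5  129.2  160.1 -171.6 -141.3 -111.1] [ -7.8  -5.2  -2.7  -0.7  -2.5  -5.1  -7.9 -12.2 -13.1] [54.9 55.1 55.2 55.1 54.9 54.7 55.1 55.  55. ]
[-8.01934578  6.46754584 -0.91155415] 6.531468450848098 [-0.26  0.5   0.38 -0.83  0.06  0.12 -0.15  0.8  -0.62]
most helped at a= 98.02258467194324 heavy down at a= 188.02258467194324
a -111.1 rad mm 55.0 y -0.0777 Ft on hand -13.07 Fr -5.66 Fy 0.6 w 0.0196 clk 11.3833
```

Call:
{"name": "arm_command", "arguments": {
  "rows": [
    {"fingers": -1,"x": 0,"y": 0.0022,"z": 0.0053,"ax": 0,"ay": 0,"az": 0},
    {"fingers": -1,"x": 0,"y": 0.0027,"z": 0.0051,"ax": 0,"ay": 0,"az": 0},
    {"fingers": -1,"x": 0,"y": 0.0032,"z": 0.0048,"ax": 0,"ay": 0,"az": 0},
    {"fingers": -1,"x": 0,"y": 0.0037,"z": 0.0044,"ax": 0,"ay": 0,"az": 0},
    {"fingers": -1,"x": 0,"y": 0.0041,"z": 0.004,"ax": 0,"ay": 0,"az": 0}
  ]
}}

```text
clock: 11.8
tcp_pos: [0.476, -0.0232, 0.0903]
orientation: [2.077, 2.352, 0.006]
contact_force: [4.3, 2.7, 12.8]
grip_width: 0.0203
gripper_force: 62.3
```

```bash
python3 t.py
```

```text
a -141.0 rad mm 55.2 y -0.0776 Ft on hand 4.52 Fr -12.83 Fy 2.1 w 0.0203 clk 11.8
```

Call:
{"name": "arm_command", "arguments": {
  "rows": [
    {"fingers": -1,"x": 0,"y": 0.0045,"z": 0.0035,"ax": 0,"ay": 0,"az": 0},
    {"fingers": -1,"x": 0,"y": 0.0049,"z": 0.0031,"ax": 0,"ay": 0,"az": 0},
    {"fingers": -1,"x": 0,"y": 0.0052,"z": 0.0025,"ax": 0,"ay": 0,"az": 0},
    {"fingers": -1,"x": 0,"y": 0.0054,"z": 0.002,"ax": 0,"ay": 0,"az": 0},
    {"fingers": -1,"x": 0,"y": 0.0056,"z": 0.0014,"ax": 0,"ay": 0,"az": 0}
  ]
}}

```text
clock: 12.22
tcp_pos: [0.5007, -0.0199, 0.0786]
orientation: [2.079, 2.353, 0.005]
contact_force: [-3.2, 3.1, 30.4]
grip_width: 0.0202
gripper_force: 64.0
```

```bash
python3 t.py
```

```text
a -169.8 rad mm 55.5 y -0.0774 Ft on hand 8.09 Fr -29.42 Fy 3.5 w 0.0202 clk 12.2167
```

Call:
{"name": "arm_command", "arguments": {
  "rows": [
    {"fingers": -1,"x": 0,"y": 0,"z": 0,"ax": 0,"ay": 0,"az": 0},
    {"fingers": -1,"x": 0,"y": 0,"z": 0,"ax": 0,"ay": 0,"az": 0},
    {"fingers": -1,"x": 0,"y": 0,"z": 0,"ax": 0,"ay": 0,"az": 0}
  ]
}}

```text
clock: 12.47
tcp_pos: [0.5017, -0.0199, 0.0786]
orientation: [2.077, 2.352, 0.008]
contact_force: [3.1, 2.5, 16.8]
grip_width: 0.0204
gripper_force: 62.6
```

```bash
python3 t.py; python3 g.py "(-.0077,-.0775,-.0545)"
```

```text
a -170.9 rad mm 55.3 y -0.0775 Ft on hand -0.69 Fr -17.11 Fy 2.1 w 0.0204 clk 12.4667
clk 12.47 stand pos [-0.0088 -0.0775 -0.0546] tcp [ 0.5017 -0.0199  0.0786] F stand [ 3.4   2.09 16.78] mom [ 0.65 -0.78 -0.04] w 0.0204 62.6 q [-0.45  0.48  0.45  2.13 -0.37  0.6   0.39]
turn needed tool deg [ 0.35 -0.02  0.04]
(-.0077,-.0775,-.0545) tool shift [-0.      0.0011 -0.0001]
```

Call:
{"name": "arm_command", "arguments": {
  "rows": [
    {"fingers": -1,"x": 0,"y": 0.0005,"z": -0.003,"ax": 0,"ay": 0,"az": 0},
    {"fingers": -1,"x": 0,"y": 0,"z": 0,"ax": 0,"ay": 0,"az": 0},
    {"fingers": -1,"x": 0,"y": 0,"z": 0,"ax": 0,"ay": 0,"az": 0},
    {"fingers": -1,"x": 0,"y": 0,"z": 0,"ax": 0,"ay": 0,"az": 0},
    {"fingers": -1,"x": 0,"y": 0,"z": 0,"ax": 0,"ay": 0,"az": 0},
    {"fingers": -1,"x": 0,"y": 0,"z": 0,"ax": 0,"ay": 0,"az": 0}
  ]
}}

```text
clock: 12.97
tcp_pos: [0.4989, -0.0202, 0.0796]
orientation: [2.08, 2.354, -0.001]
contact_force: [5.1, 0.8, -5.2]
grip_width: 0.0203
gripper_force: 61.1
```

```bash
python3 t.py
python3 - <<'E'
from bench import r
from h import *
f=r.grab_frame("scene")
k,l,s,c=cv2.connectedComponentsWithStats(mask(f,"yel"))
for i in range(1,k):
    if 360<c[i][0]<410: print(s[i],c[i])
cv2.imwrite("pics/end.png",f["frame"][100:320,130:530,::-1])
E
```

```text
a -167.8 rad mm 54.9 y -0.0775 Ft on hand -6.13 Fr 3.96 Fy 0.1 w 0.0203 clk 12.9667
[383 198  14  12 129] [389.74418605 203.65116279]
```

View pics/end.png

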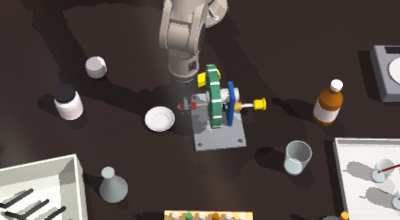

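The final crop shows the hand on the handle at about (185,105), the knob still out at (260,104), and the bench items in place. The handle is at about 192°, against an estimated 188° for the heavy side straight down.

```bash
python3 -c "
from bench import r
print(r.hand_in())"
```

```text
the job is handed in; nothing more can be done
None
```

I handed the job in with the lock knob clicked out and the crank gripped steady, and the heavy side about 4° from straight down by my force fit (22° allowed); the hand-in returned no verdict.

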